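Clear the stock box and draw the long paddle out of its narrow opening

TASK

The tin and the carton standing on top of the plywood stock box are in the way: stand each upright in the tray that already holds one of its kind and let go of it. Then reach through the opening in the box's top, draw out the long wooden paddle, which is longer than the opening and has to come out tilted, end first, and finish while still gripping it, holding all of it still in the air, at least 5 cm above the level of the box's top and touching nothing but the gripper. Leave the crock, the bottle and the tumbler where they are.

Things in the scene. Friction and masses are not known exactly. Their poses are not given: they have to be found in the camera images.
- box: plywood box fixed to the counter, 200 mm (x) by 390 mm (y), 72 mm high. Floor 8 mm thick; fixed top board 8 mm thick (underside 64, upper face 72 mm above the counter). Origin: at counter level below the centre of the opening in the top; x, y along its sides, z up. The tin and the carton stand on the top at about y = -160 mm
- box_opening (a point): centre of the only opening, at the top's upper face. It spans x and y -80 to +80 mm. The hollow under the top is longer: x -90 to +90 mm, y -235 to +130 mm, so a deep covered pocket on the -y side and a short one on the +y side. Axes as the box's
- paddle: wooden paddle, 280 mm long, about 120 g, lying flat on the box's inner floor, along its y, both ends under the top board, blade in the deep (-y) pocket. Origin: mid-length, underside; y along it to the handle end, z up. Handle 22 mm wide, 16 mm thick, y -40 to +140 mm; blade 56 mm wide, 10 mm thick, y -140 to -38 mm; undersides flush
- paddle_handle_end (a point): centre of the end face of the paddle's handle (paddle y = +140 mm, 8 mm above its underside). Pushed back 45 mm or more into the deep pocket, the paddle has its handle end free of the short cover, to be tilted up through the opening
- paddle_blade_end (a point): centre of the end face of the paddle's blade (paddle y = -140 mm, 5 mm above its underside)
- tin: steel tin with a paper band, upright cylinder 52 mm diameter, 75 mm high, about 160 g, standing on the box's top. Origin: centre of its underside, z up
- carton: cardboard carton, upright, 56 mm (its x) by 40 mm (its y) by 80 mm high, about 120 g, standing on the box's top with its x roughly along the box's x. It may have changed places with the tin. Origin: centre of its underside, z up
- tin_tray: green plastic tray fixed to the counter, 120 mm (x) by 210 mm (y), 45 mm high, walls and floor 5 mm thick. Origin: centre of its underside, z up. A tin like that on the box stands in its +y half (about y = +60 mm); its -y half (around y = -45 mm) is empty. The two trays are alike and may change places; only what stands in them tells them apart
- carton_tray: green plastic tray fixed to the counter, 120 mm (x) by 210 mm (y), 45 mm high, walls and floor 5 mm thick. Origin: centre of its underside, z up. A carton like that on the box stands in its +y half (about y = +60 mm); its -y half (around y = -45 mm) is empty. The two trays are alike and may change places; only what stands in them tells them apart
- stock_tin: steel tin with a paper band, upright cylinder 52 mm diameter, 75 mm high, about 160 g, already in the tray for tins. Origin: centre of its underside
- stock_carton: cardboard carton, upright, 56 mm (its x) by 40 mm (its y) by 80 mm high, about 120 g, already in the tray for cartons. Origin: centre of its underside
- crock: dark glazed crock with a knobbed lid, 104 mm diameter, 124 mm high, to the right (-y) of the box. Loose bystander; leave it where it is. Origin: centre of its underside
- bottle: brown glass bottle, 60 mm diameter, 200 mm high, beyond the box. Loose bystander; leave it where it is. Origin: centre of its underside
- tumbler: clear glass tumbler, 68 mm rim, 85 mm high, to the right (-y) of the box. Loose bystander; leave it where it is. Origin: centre of its underside
Things that resemble listed ones, but are neither listed nor needed, are in the scene too. What is shaped like the stock_carton but green is not meant.

How it is judged (in metres and radians):
On the way, in this order (a step that is already met when the one before it is completed fails the run):
1. tin and carton stand upright, let go, each in the tray of its kind (x of tin in the frame of tin_tray between -0.055 and 0.055 m and y of tin in the frame of tin_tray between -0.1 and 0.1 m and height (world z) of each of tin, carton below 0.02 m and angle between each of tin, carton's own z axis and vertical below 0.25 rad and contact force between each of tin, carton and the fingers below 0.1 N and linear speed of each of tin, carton below 0.05 m/s and x of carton in the frame of carton_tray between -0.055 and 0.055 m and y of carton in the frame of carton_tray between -0.1 and 0.1 m), for 0.2 s.
2. the paddle is tilted through the opening: one end above the box's top, the other still under it (((height (world z) of paddle_handle_end above 0.085 m and height (world z) of paddle_blade_end below 0.062 m) or (height (world z) of paddle_blade_end above 0.085 m and height (world z) of paddle_handle_end below 0.062 m))), for 0.1 s.
At the end, for the whole second after the job is handed in: The paddle is held in the fingers (over 1 N), still (under 50 mm/s), both its ends more than 110 mm above the counter (38 mm above the box's top), touching none of the other things; the tin and the carton stand upright (within 0.25 rad) on the floor of the tray of their kind, released and at rest (all of step 1 and height (world z) of each of paddle_handle_end, paddle_blade_end above 0.11 m and contact force between paddle and the fingers above 1 N and linear speed of paddle below 0.05 m/s and contact force between paddle and box below 0.1 N and contact force between paddle and tin_tray below 0.1 N and contact force between paddle and carton_tray below 0.1 N and contact force between paddle and tin below 0.1 N and contact force between paddle and carton below 0.1 N and contact force between paddle and stock_tin below 0.1 N and contact force between paddle and stock_carton below 0.1 N and contact force between paddle and crock below 0.1 N and contact force between paddle and bottle below 0.1 N and contact force between paddle and tumbler below 0.1 N); the arm keeps its last pose, push and grip.
It fails at once if the crock was shifted by more than 30 mm (distance of crock from where it was at the start of the episode above 0.03 m).
It fails at once if the bottle was shifted by more than 30 mm (distance of bottle from where it was at the start of the episode above 0.03 m).
It fails at once if the tumbler was shifted by more than 30 mm (distance of tumbler from where it was at the start of the episode above 0.03 m).
It also fails if it takes over 72 s, if anything falls off the work surface, if the arm or the gripper's body presses on something with over 40 N, if the wrist force passes 120 N, or if a joint passes its speed limit or range.

ROBOT

A 6-joint arm with a two-finger parallel gripper is mounted at the origin on the work surface. World frame = base frame: x ahead of the robot, y to its left, z up, the work surface at z = 0. Lengths are in mm, angles in rad, forces in N, time in s.
With the tool pointing down it reaches from about 350 to 975 mm from the base axis. Payload 7.1 kg.
Tool frame: the origin (TCP) lies midway between the tips of the shut fingers; the grasp point (between the pads) lies 19 mm behind it; z points along the fingers, y is the line along which they close (so a half turn about z gives the same grasp; the last joint's range is limited). The gripper opens to 88 mm and grips with 3 to 60 N. Pads are 20 mm wide; open, the fingers measure 115 mm over their backs; the gripper's body (75 mm by 178 mm) begins 61 mm behind the grasp point.
Start: joints at [-1.28, 0.423, 1.63, -0, 1.089, -0.019], TCP at [190.56, -595.224, 222.675] pointing down, gripper open.
Joint ranges: [-3, 3], [-0.9, 2.11], [0.09, 2.58], [-1.31, 4.45], [0.11, 2.69], [-2.54, 2.54]. Speed limits (rad/s): [2.39, 2.39, 3.01, 3.14, 3.14, 3.14].

INTERFACE

Orientations are given as a rotation vector (axis times angle).
In Python, from workcell import status, eyes, ticket gives the robot as it stands.
- The arm moves only by the shell command python3 -m jog 'ROWS' [OPENING]. ROWS is one flat JSON list of numbers that holds 1 to 5 rows one after another, with no inner brackets; each row has 6 numbers: dx, dy, dz in mm, then a rotation vector rx, ry, rz in rad; each row shifts and turns the commanded pose from where the row before left it, along the tool's axes as they then stand; what a row does not reach is not made up. A row lasts 1/12 s, in which the tool goes at most 41.7 mm and 0.125 rad, less where a joint would pass 70% of its speed; a pose out of reach is approached as far as the arm can. OPENING is the finger opening in mm, set as the command begins (- or left out keeps the last). The fingers move at their own pace and stop on an object; the grip force is fixed at half the most. Time passes only in rows, so rows that do not move let the fingers close. It prints the time, the measured TCP pose, the force, the opening and the grip force at its end. Input that does not fit is refused with a message, and nothing moves.
- status.get_obs(): the state, without advancing time (a new reading comes with each control period).
- eyes.get_image(name): name is "scene" or "top" or "wrist"; returns a dict with "img" (480x640x3 uint8, red, green, blue), "range_z" (480x640 float32, mm along the optical axis (not along the pixel's ray), 0 where there is no reading), "fx", "fy", "cx", "cy" (pixels), "k1" (the pictures are not rectified: a ray, as slopes to the right and down, at radius r is drawn at 1 + k1 r^2 times it, then the intrinsics apply), "R" (3x3) and "t" (3): a world point X has camera coordinates R X + t. Camera axes: x right, y down, z forward; pixel columns grow to the right and rows downward; lengths in mm; the calibration is good to about 2 mm. A picture is of the moment at which its call begins.
- ticket.close_job(): hands the job in; it is judged then, once.
The state is a dict: "t": time; "qpos": joint angles; "qvel": joint speeds; "joint_torque": joint torques, N m; "ee_pos": TCP position; "orientation": TCP orientation; "ft_force": force on the tool from outside, world axes, zero at the start; "moment": the same for the moment, N m; "width": finger opening in mm; "grasp_force": force on a finger pad.
Only numpy, scipy, OpenCV 4.12 (cv2) and the standard library are available. Lean on these libraries where they do the work, as an engineer would, in place of code of your own. Each camera call takes 0.05 s, during which the arm holds its last target. There are 200 camera calls.

## Working session

There is one attempt and no reset: what is moved stays moved. The work goes in short steps, Python scripts to look and compute and a shell command to move; the robot and the scene stay as the last step left them, time stands still between calls to the robot, and variables do not carry over. Pictures are saved under pics/ and viewed, at most 10 in all, crops included, and the job is handed in when it is done.

```bash
mkdir -p pics
cat > h.py <<'E'
import numpy as np, cv2
from workcell import status, eyes, ticket
from scipy.spatial.transform import Rotation as Ro
def snap(n,f=None):
    d=eyes.get_image(n); np.savez(f'pics/{f or n}.npz',**d)
    cv2.imwrite(f'pics/{f or n}.png',cv2.cvtColor(d['img'],cv2.COLOR_RGB2BGR)); return d
def load(f): return np.load(f'pics/{f}.npz')
def rays(d,uv):
    uv=np.asarray(uv,float).reshape(-1,1,2)
    K=np.array([[d['fx'],0,d['cx']],[0,d['fy'],d['cy']],[0,0,1.]])
    p=cv2.undistortPoints(uv,K,np.array([float(d['k1']),0,0,0]))[:,0]
    return np.c_[p,np.ones(len(p))]
def atz(d,uv,z):  # intersect with world height z
    r=rays(d,uv)@d['R']; c=-d['R'].T@d['t']; return c+r*((z-c[2])/r[:,2])[:,None]
def dep(d,uv):
    uv=np.asarray(uv); z=np.array([np.median(d['range_z'][v-1:v+2,u-1:u+2]) for u,v in uv.astype(int)])
    return (rays(d,uv)*z[:,None]-d['t'])@d['R']
def obs():
    o=status.get_obs(); return o
E
python3 - <<'E'
from h import *
for n in('scene','top'):
    d=snap(n); print(n,d['R'].round(2).tolist(),(-d['R'].T@d['t']).round(0))
o=obs(); print(o['t'],o['ee_pos'],o['orientation'],o['width'])
E
```

```text
scene [[0.77, 0.63, -0.01], [0.52, -0.65, -0.56], [-0.36, 0.43, -0.83]] [1145. -642. 1491.]
top [[-0.01, -1.0, -0.01], [-0.99, 0.01, -0.15], [0.15, 0.01, -0.99]] [ 347.   62. 1259.]
0.1 [ 190.40920057 -594.75244383  221.98253308] [-3.10262512e+00 -4.84459791e-01  2.87176740e-04] 87.75910375106672
```

View pics/top.png

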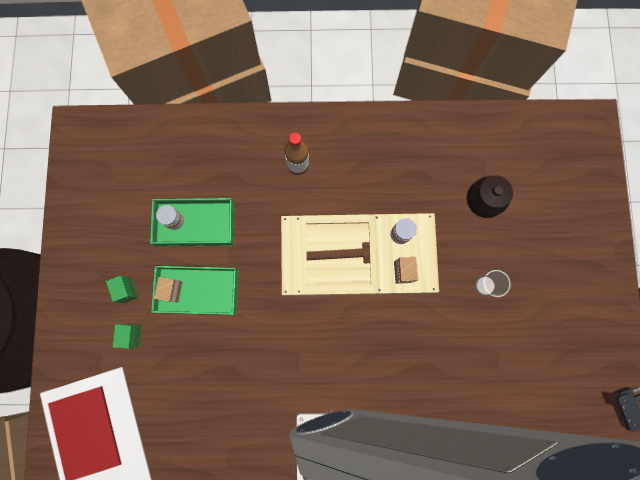

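View pics/scene.png

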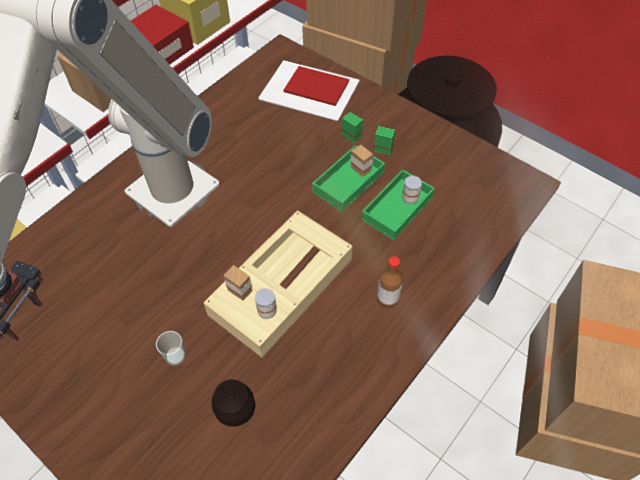

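The top view shows:
- **On the box:** tin at (404,231), carton at (406,268).
- **Upper tray, (192,222):** a grey tin at (169,217), so this is the tin tray.
- **Lower tray, (195,290):** a brown carton at (167,289), so this is the carton tray.
- **Paddle:** handle (307–362, 254), start of the blade at (367,252).

Lookalikes:
- The stock tin (169,217) could be taken for the tin (404,231).
- The stock carton (167,289) and the green blocks (121,289) and (126,336) could be taken for the carton (406,268).

I choose the two on the box and check them in a close crop.

Run:
```python
from h import *
d=load('top'); i=cv2.imread('pics/top.png')
cv2.imwrite('pics/crop1.png',cv2.resize(i[205:305,275:445],None,fx=4.7,fy=4.7,interpolation=cv2.INTER_CUBIC))
# top faces by height, via full depth cloud
v,u=np.mgrid[0:480,0:640]; uv=np.c_[u.ravel(),v.ravel()]
P=((rays(d,uv)*d['range_z'].ravel()[:,None]-d['t'])@d['R']).reshape(480,640,3)
np.save('pics/P.npy',P)
def blob(n,box,z0,z1):
    m=np.zeros((480,640),bool); u0,v0,u1,v1=box; m[v0:v1,u0:u1]=1
    m&=(P[...,2]>z0)&(P[...,2]<z1); q=P[m]; r=cv2.minAreaRect(q[:,:2].astype(np.float32))
    print(n,len(q),q.mean(0).round(1),'minmax',q.min(0).round(0),q.max(0).round(0),'rect',np.round(r[0],1),np.round(r[1],1),round(r[2],1))
blob('tin',(385,210,425,250),135,160); blob('carton',(385,250,425,290),140,165)
blob('stin',(150,200,190,235),70,95); blob('scart',(150,270,190,310),75,95)
blob('trayU',(140,190,245,255),36,52); blob('trayL',(140,258,245,320),36,52)
blob('trayUfl',(180,195,230,245),-5,12); blob('trayLfl',(185,265,235,312),-5,12)
blob('boxtop',(270,205,450,305),66,78); 
blob('bottle',(275,125,315,180),150,230); blob('crock',(460,170,520,220),90,140); blob('tumb',(470,265,515,300),40,100)
blob('handle',(308,240,358,265),15,35)
blob('green',(100,270,145,355),30,120)
# opening corners px
print(atz(d,[(306,223),(371,223),(371,289),(306,289)],72).round(0))
```

```text
tin 388 [ 552.5 -157.   145.8] minmax [ 528. -183.  135.] [ 578. -132.  152.] rect [ 553.2 -157.6] [51.5 49.9] 70.2
carton 431 [ 456.9 -158.7  150.7] minmax [ 429. -181.  141.] [ 485. -139.  157.] rect [ 457.5 -159.9] [56.6 41.7] 2.9
stin 342 [607.9 435.   78.9] minmax [582. 409.  70.] [634. 462.  86.] rect [608.2 436.2] [51.4 50.5] 43.5
scart 387 [419.8 432.2  84.1] minmax [390. 410.  75.] [449. 456.  90.] rect [419.8 433.2] [41.4 56.2] 81.6
trayU 644 [599.3 381.6  43.3] minmax [539. 274.  36.] [662. 487.  52.] rect [600.4 380.9] [212.4 122.1] 89.5
trayL 598 [419.9 373.5  43.5] minmax [357. 262.  36.] [481. 476.  51.] rect [419.4 369.2] [212.1 120.4] 88.1
trayUfl 1995 [609.2 353.9   4. ] minmax [551. 287.  -5.] [681. 424.  12.] rect [615.9 355.4] [129.8 136.6] 0.3
trayLfl 2092 [422.6 338.6   4.3] minmax [365. 272.  -5.] [488. 403.  12.] rect [426.5 338.4] [131.1 122. ] 89.5
boxtop 7123 [503.1 -65.   71.3] minmax [ 404. -249.   66.] [607. 143.  78.] rect [505.5 -53.1] [201.2 391.9] 0.3
bottle 176 [757.6 101.9 187.8] minmax [746.  89. 150.] [774. 116. 204.] rect [760.5 102. ] [27.  27.1] 50.1
crock 900 [ 651.  -391.2  109.4] minmax [ 611. -435.   90.] [ 694. -352.  129.] rect [ 652.6 -393.6] [82.7 83.1] 4.5
tumb 427 [ 426.  -392.3   69.1] minmax [ 394. -420.   40.] [ 458. -352.   89.] rect [ 425.9 -386.4] [67.9 64.4] 88.4
handle 424 [510.4  11.1  22.6] minmax [497. -53.  15.] [541.  76.  29.] rect [518.5  11.1] [128.6  43.6] 89.5
green 1128 [363.1 536.5  70.7] minmax [275. 510.  30.] [456. 579.  86.] rect [363.5 540.9] [183.1  51.8] 9.1
[[584.  79.  72.]
 [582. -85.  72.]
 [415. -81.  72.]
 [417.  81.  72.]]
```

View pics/crop1.png

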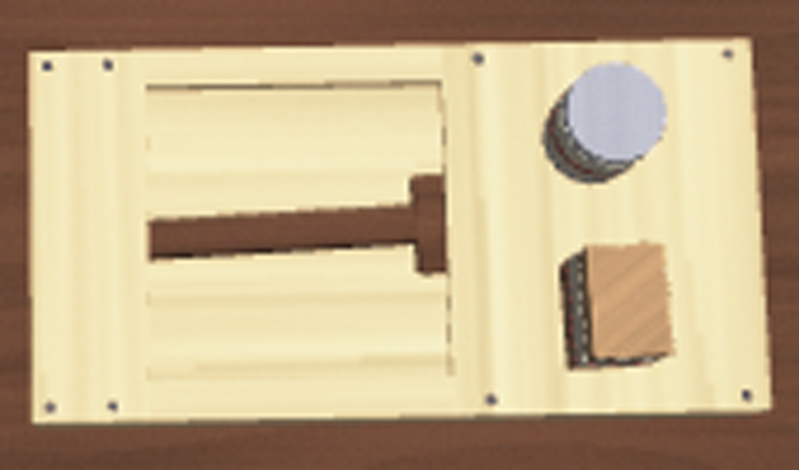

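The crop confirms the grey tin at (615,110) and the brown carton at (625,300) on the box. The paddle handle runs (150–415, 235) and the blade starts at x = 412. Measured heights and sizes match the task description.

I'll take the carton first, by its 56 mm side.

```bash
python3 -m jog '[25.8, -22.2, 0, 0, 0, 0, 25.8, -22.2, 0, 0, 0, 0, 25.8, -22.2, 0, 0, 0, 0, 25.8, -22.2, 0, 0, 0, 0, 25.8, -22.2, 0, 0, 0, 0]' 88
python3 -m jog '[25.8, -22.2, 0, 0, 0, 0, 25.8, -22.2, 0, 0, 0, 0, 25.8, -22.2, 0, 0, 0, 0, 25.8, -22.2, 0, 0, 0, 0, 25.8, -22.2, 0, 0, 0, 0]'
python3 -m jog '[25.8, -22.2, 0, 0, 0, 0, 25.8, -22.2, 0, 0, 0, 0, 25.8, -22.2, 0, 0, 0, 0, 25.8, -22.2, 0, 0, 0, 0, 25.8, -22.2, 0, 0, 0, 0]'
python3 -m jog '[0, 0, 0, 0, 0, -0.12, 0, 0, 0, 0, 0, -0.12, 0, 0, 0, 0, 0, -0.12, 0, 0, 0, 0, 0, -0.12, 0, 0, 0, 0, 0, -0.12]'
python3 -m jog '[0, 0, 0, 0, 0, -0.12, 0, 0, 0, 0, 0, -0.12, 0, 0, 0, 0, 0, -0.12, 0, 0, 0, 0, 0, -0.12, 0, 0, 0, 0, 0, -0.12]'
python3 -m jog '[0, 0, 0, 0, 0, -0.11, 0, 0, 0, 0, 0, 0]'
cat > go.py <<'E'
# prints what is left to a target, in tool axes: x y z yawdeg(tool y dir) [tilt about world x]
import sys; from h import *
a=list(map(float,sys.argv[1:])); o=obs()
R=Ro.from_rotvec(o['orientation'])
yaw=np.radians(a[3]); T=Ro.from_matrix(np.c_[[-np.sin(yaw),np.cos(yaw),0],[np.cos(yaw),np.sin(yaw),0],[0,0,-1]])
if len(a)>4: T=Ro.from_rotvec([a[4],0,0])*T
print('t',o['t'],'pos',np.round(o['ee_pos'],1),'d_tool',R.inv().apply(np.array(a[:3])-o['ee_pos']).round(1),'rot',(R.inv()*T).as_rotvec().round(3),'w',round(o['width'],1),'q',np.round(o['qpos'],2))
E
python3 go.py 457.3 -159.5 122 2.9
```

```text
t: 0.52
ee_pos: [279.9, -448.6, 222.3]
orientation: [-3.103, -0.484, 0.0]
ft_force: [0.4, -0.2, -0.3]
width: 87.7
grasp_force: 0.0
t: 0.93
ee_pos: [369.0, -303.5, 222.5]
orientation: [-3.104, -0.484, 0.0]
ft_force: [0.2, -0.8, -0.2]
width: 87.9
grasp_force: 0.0
t: 1.35
ee_pos: [458.0, -158.4, 222.5]
orientation: [-3.104, -0.485, 0.001]
ft_force: [0.1, -1.3, 1.1]
width: 87.7
grasp_force: 0.0
t: 1.77
ee_pos: [457.4, -159.8, 222.4]
orientation: [-2.817, -1.389, 0.001]
ft_force: [0.1, 0.1, -0.5]
width: 87.6
grasp_force: 0.0
t: 2.18
ee_pos: [457.4, -160.0, 222.4]
orientation: [-2.281, -2.159, 0.0]
ft_force: [-0.0, 0.4, 0.6]
width: 87.9
grasp_force: 0.0
t: 2.35
ee_pos: [457.3, -160.0, 222.4]
orientation: [-2.162, -2.279, 0.0]
ft_force: [0.0, 0.6, -0.2]
width: 88.2
grasp_force: 0.0
t 2.35 pos [ 457.3 -160.   222.4] d_tool [5.000e-01 1.000e-01 1.004e+02] rot [-0.001 -0.     0.002] w 88.2 q [-0.36  0.22  1.93 -0.    0.99 -0.41]
```

```bash
python3 -m jog '[0, 0, 25, 0, 0, 0, 0, 0, 25, 0, 0, 0, 0, 0, 25, 0, 0, 0, 0, 0, 25.4, 0, 0, 0, 0, 0, 0, 0, 0, 0]' 88
python3 -m jog '[0, 0, 0, 0, 0, 0, 0, 0, 0, 0, 0, 0, 0, 0, 0, 0, 0, 0, 0, 0, 0, 0, 0, 0, 0, 0, 0, 0, 0, 0]' 40
python3 -m jog '[0, 0, 0, 0, 0, 0, 0, 0, 0, 0, 0, 0]'
python3 -m jog '[0, 0, -20, 0, 0, 0, 0, 0, -20, 0, 0, 0, 0, 0, -20, 0, 0, 0, 0, 0, 0, 0, 0, 0]'
python3 go.py 417.9 324.2 182 -2; python3 go.py 417.9 324.2 182 3
```

```text
t: 2.77
ee_pos: [454.7, -159.0, 118.5]
orientation: [-2.165, -2.266, 0.005]
ft_force: [-0.7, 0.1, -0.8]
width: 87.7
grasp_force: 0.0
t: 3.18
ee_pos: [458.3, -160.4, 123.5]
orientation: [2.165, 2.273, 0.001]
ft_force: [0.9, -0.1, 0.1]
width: 58.1
grasp_force: 0.0
t: 3.35
ee_pos: [458.3, -160.3, 123.3]
orientation: [2.165, 2.274, 0.001]
ft_force: [-0.2, 0.2, 6.6]
width: 56.0
grasp_force: 30.0
t: 3.68
ee_pos: [459.6, -160.9, 185.6]
orientation: [2.163, 2.271, 0.004]
ft_force: [1.5, 0.3, -0.0]
width: 56.0
grasp_force: 30.0
t 3.6833 pos [ 459.6 -160.9  185.6] d_tool [486.5 -18.    2.4] rot [0.006 0.002 0.084] w 56.0 q [-0.36  0.27  1.96 -0.    0.9  -0.41]
t 3.6833 pos [ 459.6 -160.9  185.6] d_tool [486.5 -18.    2.4] rot [ 0.005  0.002 -0.003] w 56.0 q [-0.36  0.27  1.96 -0.    0.9  -0.41]
```

```bash
python3 -m jog '[15, -0.5, 0, 0, 0, 0, 32, -1.2, 0, 0, 0, 0, 32, -1.2, 0, 0, 0, 0, 32, -1.2, 0, 0, 0, 0, 32, -1.2, 0, 0, 0, 0]'
python3 -m jog '[32, -1.2, 0, 0, 0, 0, 32, -1.2, 0, 0, 0, 0, 32, -1.2, 0, 0, 0, 0, 32, -1.2, 0, 0, 0, 0, 32, -1.2, 0, 0, 0, 0.03]' | head -2
python3 -m jog '[32, -1.2, 0, 0, 0, 0.03, 32, -1.2, 0, 0, 0, 0.02, 32, -1.2, 0, 0, 0, 0, 32, -1.2, 0, 0, 0, 0, 32, -1.2, 0, 0, 0, 0]' |head -2
python3 -m jog '[20, -0.6, 0, 0, 0, 0, 4, 0, 0, 0, 0, 0, 0, 0, 0, 0, 0, 0]'
python3 go.py 417.9 324.2 58 -2
```

```text
t: 4.1
ee_pos: [444.5, -16.3, 181.7]
orientation: [-2.167, -2.274, 0.0]
ft_force: [0.9, -0.1, -1.3]
width: 56.0
grasp_force: 30.0
t: 4.52
ee_pos: [430.7, 143.4, 181.7]
t: 4.93
ee_pos: [427.5, 303.4, 181.5]
t: 5.18
ee_pos: [427.8, 326.8, 181.4]
orientation: [-2.253, -2.189, 0.002]
ft_force: [0.2, -0.4, -0.6]
width: 56.1
grasp_force: 30.0
t 5.1833 pos [427.8 326.8 181.4] d_tool [ -2.8  -9.7 123.4] rot [-0.001  0.001  0.006] w 56.1 q [ 0.63  0.35  1.85 -0.    0.94  0.66]
```

```bash
python3 -m jog '[-2.8, -9.7, 20, 0, 0, 0, 0, 0, 30, 0, 0, 0, 0, 0, 30, 0, 0, 0, 0, 0, 25, 0, 0, 0, 0, 0, 12, 0, 0, 0]'|head -2
python3 -m jog '[0, 0, 5, 0, 0, 0, 0, 0, 0, 0, 0, 0, 0, 0, 0, 0, 0, 0]'
python3 -m jog '[0, 0, 0, 0, 0, 0, 0, 0, 0, 0, 0, 0, 0, 0, 0, 0, 0, 0, 0, 0, 0, 0, 0, 0]' 88
python3 -m jog '[0, 0, -20, 0, 0, 0, 0, 0, -35, 0, 0, 0, 0, 0, -35, 0, 0, 0, 0, 0, -35, 0, 0, 0, 0, 0, -35, 0, 0, 0]'
python3 go.py 553 -157.3 214 -2
```

```text
t: 5.6
ee_pos: [416.8, 320.8, 62.4]
t: 5.85
ee_pos: [419.2, 323.5, 61.0]
orientation: [2.256, 2.186, 0.001]
ft_force: [-0.3, 0.0, -1.0]
width: 56.2
grasp_force: 30.0
t: 6.18
ee_pos: [419.0, 323.9, 61.1]
orientation: [2.255, 2.187, 0.002]
ft_force: [-0.5, 0.3, -0.4]
width: 78.9
grasp_force: 0.0
t: 6.6
ee_pos: [418.3, 323.4, 222.3]
orientation: [2.255, 2.187, 0.0]
ft_force: [-0.5, 0.1, -0.1]
width: 87.8
grasp_force: 0.0
t 6.6 pos [418.3 323.4 222.3] d_tool [-476.4  149.5    8.2] rot [ 0.    -0.     0.004] w 87.8 q [ 0.64  0.28  1.84 -0.    1.02  0.67]
```

```bash
python3 -m jog '[-16.4, 9.5, 0, 0, 0, 0, -33, 10, 0, 0, 0, 0, -33, 10, 0, 0, 0, 0, -33, 10, 0, 0, 0, 0, -33, 10, 0, 0, 0, 0]'|head -2
python3 -m jog '[-33, 10, 0, 0, 0, 0, -33, 10, 0, 0, 0, 0, -33, 10, 0, 0, 0, 0, -33, 10, 0, 0, 0, 0, -33, 10, 0, 0, 0, 0]'|head -2
python3 -m jog '[-33, 10, 0, 0, 0, 0, -33, 10, 0, 0, 0, 0, -33, 10, 0, 0, 0, 0, -33, 10, 0, 0, 0, 0, -31, 10, 0, 0, 0, 0]'|head -2
python3 -m jog '[0, 0, 0, 0, 0, 0, 0, 0, 0, 0, 0, 0]'|head -2
python3 go.py 553 -157.3 122 -2
python3 - <<'E'
from h import *
d=snap('top','top2'); i=cv2.imread('pics/top2.png')
cv2.imwrite('pics/crop2.png',cv2.resize(i[190:320,100:440],None,fx=2.3,fy=2.3))
E
```

```text
t: 7.02
ee_pos: [463.6, 172.4, 220.9]
t: 7.43
ee_pos: [508.5, 5.6, 220.8]
t: 7.85
ee_pos: [553.4, -159.2, 220.7]
t: 8.02
ee_pos: [553.3, -158.6, 220.3]
t 8.0167 pos [ 553.3 -158.6  220.3] d_tool [ 1.3 -0.3 98.3] rot [ 0.    -0.     0.001] w 87.9 q [-0.3   0.35  1.74  0.    1.04 -0.27]
```

View pics/crop2.png

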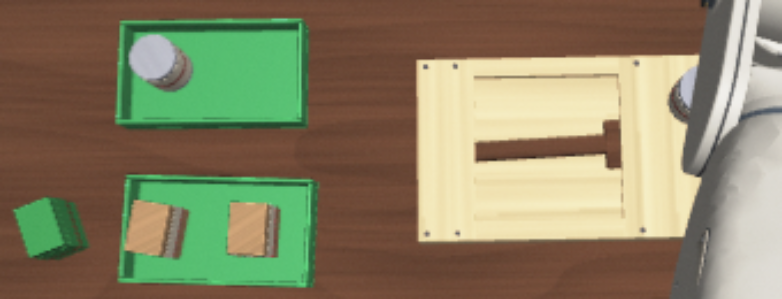

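The placed carton stands upright in the lower tray at crop pixel (250,228), beside the stock carton at (150,228). Now the tin.

```bash
python3 -m jog '[1.3, -0.3, 24, 0, 0, 0, 0, 0, 25, 0, 0, 0, 0, 0, 25, 0, 0, 0, 0, 0, 24, 0, 0, 0, 0, 0, 0, 0, 0, 0]' 88|head -2
python3 -m jog '[0, 0, 0, 0, 0, 0, 0, 0, 0, 0, 0, 0, 0, 0, 0, 0, 0, 0, 0, 0, 0, 0, 0, 0, 0, 0, 0, 0, 0, 0]' 30 |head -2
python3 -m jog '[0, 0, 0, 0, 0, 0, 0, 0, 0, 0, 0, 0, 0, 0, 0, 0, 0, 0]'
python3 -m jog '[0, 0, -20, 0, 0, 0, 0, 0, -20, 0, 0, 0, 0, 0, -20, 0, 0, 0, 0, 0, 0, 0, 0, 0]'
python3 go.py 600 336 182 -2
```

```text
t: 8.48
ee_pos: [549.6, -153.4, 118.4]
t: 8.9
ee_pos: [553.7, -156.1, 123.6]
t: 9.15
ee_pos: [553.7, -156.1, 123.2]
orientation: [2.255, 2.186, 0.001]
ft_force: [0.4, 1.2, 6.0]
width: 51.1
grasp_force: 30.0
t: 9.48
ee_pos: [554.8, -156.6, 185.5]
orientation: [2.252, 2.183, 0.004]
ft_force: [1.7, 0.0, -1.6]
width: 51.3
grasp_force: 30.0
t 9.4833 pos [ 554.8 -156.6  185.5] d_tool [493.8  29.8   2.9] rot [0.005 0.001 0.004] w 51.3 q [-0.3   0.4   1.77 -0.    0.97 -0.26]
```

```bash
python3 -m jog '[15, 1, 0, 0, 0, 0, 33, 2, 0, 0, 0, 0, 33, 2, 0, 0, 0, 0, 33, 2, 0, 0, 0, 0, 33, 2, 0, 0, 0, 0]'|head -2
python3 -m jog '[33, 2, 0, 0, 0, 0, 33, 2, 0, 0, 0, 0, 33, 2, 0, 0, 0, 0, 33, 2, 0, 0, 0, 0, 33, 2, 0, 0, 0, 0]' | head -2
python3 -m jog '[33, 2, 0, 0, 0, 0, 33, 2, 0, 0, 0, 0, 33, 2, 0, 0, 0, 0, 33, 2, 0, 0, 0, 0, 33, 2, 0, 0, 0, 0]' |head -2
python3 -m jog '[15, 1, 0, 0, 0, 0, 0, 0, 0, 0, 0, 0, 0, 0, 0, 0, 0, 0]'
python3 go.py 600 336 57.5 -2
```

```text
t: 9.9
ee_pos: [565.6, -8.1, 180.8]
t: 10.32
ee_pos: [580.8, 156.7, 180.7]
t: 10.73
ee_pos: [595.9, 321.1, 180.3]
t: 10.98
ee_pos: [597.4, 334.8, 180.7]
orientation: [-2.254, -2.188, 0.004]
ft_force: [0.2, -0.7, -2.2]
width: 51.1
grasp_force: 30.0
t 10.9833 pos [597.4 334.8 180.7] d_tool [  1.5   2.8 123.2] rot [-0.002  0.002  0.005] w 51.1 q [ 0.49  0.56  1.52 -0.    1.07  0.52]
```

```bash
python3 -m jog '[1.5, 2.8, 20, 0, 0, 0, 0, 0, 30, 0, 0, 0, 0, 0, 30, 0, 0, 0, 0, 0, 25, 0, 0, 0, 0, 0, 13, 0, 0, 0]'|head -2
python3 -m jog '[0, 0, 4, 0, 0, 0, 0, 0, 0, 0, 0, 0, 0, 0, 0, 0, 0, 0]'
python3 -m jog '[0, 0, 0, 0, 0, 0, 0, 0, 0, 0, 0, 0, 0, 0, 0, 0, 0, 0, 0, 0, 0, 0, 0, 0]' 88
python3 -m jog '[0, 0, -20, 0, 0, 0, 0, 0, -35, 0, 0, 0, 0, 0, -35, 0, 0, 0, 0, 0, -30, 0, 0, 0, 0, 0, 0, 0, 0, 0]'
python3 - <<'E'
from h import *
d=load('top')
uv=lambda p:(np.array(p)+.5)/4.7-.5+[275,205]
w=atz(d,uv([(150,220),(150,259),(412,205),(412,245)]),24); print(w.round(1))
print('blade edge',atz(d,uv([(412,176),(415,272),(444,176),(446,272)]),18).round(1))
a=(w[0]+w[1])/2; b=(w[2]+w[3])/2; print(a,b,'dir deg',np.degrees(np.arctan2(*(a-b)[[1,0]])))
print('box corners',atz(d,uv([(29,52),(752,40),(770,410),(33,423)]),72).round(1))
E
python3 go.py 509 45 120 2
```

```text
t: 11.4
ee_pos: [599.0, 333.1, 60.4]
t: 11.65
ee_pos: [602.0, 336.1, 61.5]
orientation: [2.256, 2.186, 0.002]
ft_force: [-0.7, 0.6, -1.9]
width: 51.3
grasp_force: 30.0
t: 11.98
ee_pos: [601.7, 336.7, 61.5]
orientation: [2.255, 2.187, 0.003]
ft_force: [0.3, 0.1, -0.1]
width: 74.6
grasp_force: 0.0
t: 12.4
ee_pos: [604.6, 338.4, 188.2]
orientation: [2.253, 2.185, 0.018]
ft_force: [0.9, 0.4, -0.1]
width: 87.8
grasp_force: 0.0
[[517.5  79.2  24. ]
 [495.6  79.3  24. ]
 [524.3 -66.7  24. ]
 [501.9 -66.1  24. ]]
blade edge [[541.6 -67.7  18. ]
 [487.5 -68.   18. ]
 [541.4 -85.7  18. ]
 [487.3 -85.2  18. ]]
[506.53153871  79.24444997  24.        ] [513.11418092 -66.39232236  24.        ] dir deg 92.58795279710651
box corners [[ 603.3  143.2   72. ]
 [ 605.6 -247.8   72. ]
 [ 406.2 -247.5   72. ]
 [ 403.3  141.2   72. ]]
t 12.4 pos [604.6 338.4 188.2] d_tool [-296.6  -87.2   65.5] rot [ 0.01  -0.006 -0.066] w 87.8 q [0.49 0.55 1.5  0.   1.08 0.52]
```

```bash
python3 -m jog '[-20, -6, 0, 0, 0, 0, -31, -9, 0, 0, 0, 0, -31, -9, 0, 0, 0, 0, -31, -9, 0, 0, 0, 0, -31, -9, 0, 0, 0, 0]' 60|head -2
python3 -m jog '[-31, -9, 0, 0, 0, 0, -31, -9, 0, 0, 0, 0, -31, -9, 0, 0, 0, 0, -31, -9, 0, 0, 0, 0, -30, -9, 0, 0, 0, 0]'|head -2
python3 -m jog '[0, 0, 15, 0, 0, -0.08, 0, 0, 25, 0, 0, 0, 0, 0, 25, 0, 0, 0, 0, 0, 0, 0, 0, 0, 0, 0, 0, 0, 0, 0]'
python3 go.py 508.3 41 11 2.6
python3 - <<'E'
from h import *
snap('top','top3')
d=snap('wrist'); R=d['R']; print((-R.T@d['t']).round(0))
E
```

```text
t: 12.82
ee_pos: [553.9, 192.6, 180.3]
t: 13.23
ee_pos: [504.2, 39.8, 180.5]
t: 13.65
ee_pos: [504.0, 41.1, 114.7]
orientation: [-2.165, -2.274, 0.003]
ft_force: [0.2, -0.4, 0.2]
width: 59.8
grasp_force: 0.0
t 13.65 pos [504.   41.1 114.7] d_tool [ -0.3   4.6 103.7] rot [-0.003  0.     0.004] w 59.8 q [ 0.06  0.41  1.96 -0.    0.77  0.01]
[501. 124. 277.]
```

View pics/wrist.png

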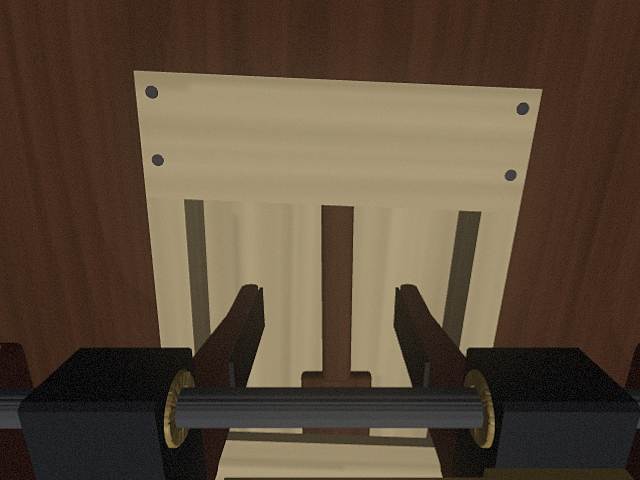

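View pics/top3.png

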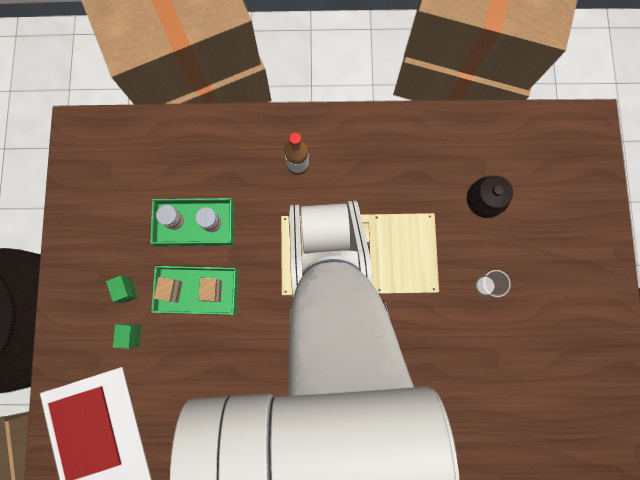

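Both trays now hold two of their kind, with the tin at (207,218) and the carton at (208,290). The wrist view shows the fingers straddling the paddle handle (column 337) and the blade shoulder at row 373. Next I descend and grip.

```bash
python3 -m jog '[-0.3, 4.6, 15, 0, 0, 0, 0, 0, 25, 0, 0, 0, 0, 0, 22, 0, 0, 0, 0, 0, 15, 0, 0, 0, 0, 0, 8, 0, 0, 0]' |head -2
python3 -m jog '[0, 0, 5, 0, 0, 0, 0, 0, 4, 0, 0, 0, 0, 0, 4, 0, 0, 0, 0, 0, 3, 0, 0, 0, 0, 0, 0, 0, 0, 0]'
python3 go.py 508.3 41 11 2.6
```

```text
t: 14.17
ee_pos: [509.8, 41.3, 30.0]
t: 14.58
ee_pos: [509.7, 41.1, 14.4]
orientation: [2.166, 2.275, 0.001]
ft_force: [0.1, 1.6, 0.4]
width: 60.1
grasp_force: 0.0
t 14.5833 pos [509.7  41.1  14.4] d_tool [-0.  -1.4  3.4] rot [0.    0.    0.004] w 60.1 q [ 0.06  0.6   1.98 -0.    0.56  0.01]
```

```bash
python3 -m jog '[0, -1.4, 2, 0, 0, 0, 0, 0, 0.5, 0, 0, 0, 0, 0, 0, 0, 0, 0]' |head -2
python3 -m jog '[0, 0, 0, 0, 0, 0, 0, 0, 0, 0, 0, 0, 0, 0, 0, 0, 0, 0, 0, 0, 0, 0, 0, 0, 0, 0, 0, 0, 0, 0]' 5 |head -2
python3 -m jog '[0, 0, 0, 0, 0, 0, 0, 0, 0, 0, 0, 0, 0, 0, 0, 0, 0, 0, 0, 0, 0, 0, 0, 0]'
python3 -m jog '[-5, 0, -0.5, 0, 0, 0, -6, 0, 0, 0, 0, 0, -6, 0, 0, 0, 0, 0, -6, 0, 0, 0, 0, 0, -6, 0, 0, 0, 0, 0]'
python3 -m jog '[-6, 0, 0, 0, 0, 0, -6, 0, 0, 0, 0, 0, -6, 0, 0, 0, 0, 0, -5, 0, 0, 0, 0, 0, 0, 0, 0, 0, 0, 0]'
python3 go.py 510 -11 12 2.6
```

```text
t: 14.83
ee_pos: [508.0, 41.0, 11.9]
t: 15.25
ee_pos: [508.1, 41.0, 11.8]
t: 15.58
ee_pos: [508.1, 41.0, 11.8]
orientation: [2.166, 2.275, 0.0]
ft_force: [0.4, 0.0, 0.1]
width: 21.7
grasp_force: 30.0
t: 16.0
ee_pos: [509.4, 11.2, 12.2]
orientation: [-2.167, -2.275, 0.0]
ft_force: [-0.3, -0.3, -1.2]
width: 21.9
grasp_force: 30.0
t: 16.42
ee_pos: [510.7, -11.9, 12.3]
orientation: [2.167, 2.274, 0.0]
ft_force: [-0.1, -0.4, -0.7]
width: 21.9
grasp_force: 30.0
t 16.4167 pos [510.7 -11.9  12.3] d_tool [ 0.9 -0.7  0.3] rot [0.    0.    0.003] w 21.9 q [-0.05  0.61  1.98 -0.    0.55 -0.09]
```

Run:
```python
from h import *
d=snap('wrist','w2'); i=cv2.imread('pics/w2.png')
```

```text
(no output)
```

View pics/w2.png

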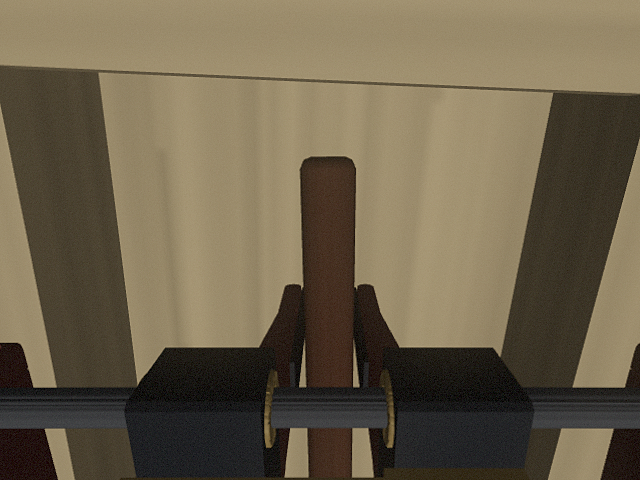

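The handle end is free of the cover at (328,157), below the opening's edge at row 83. Now tilt it up around the blade end.

```bash
python3 -c "
from h import *
print(atz(load('w2'),[(328,157)],22).round(1), atz(load('w2'),[(328,82)],72).round(1))"
python3 -m jog '[0, 0, -2, 0, 0, 0, 0, 0, -4.2, 0, 0.02, 0, 0, 0, -5.25, 0, 0.025, 0, 0, 0, -5.25, 0, 0.025, 0, 0, 0, -5.25, 0, 0.025, 0]'
python3 -m jog '[0, 0, -5.25, 0, 0.025, 0, 0, 0, -5.25, 0, 0.025, 0, 0, 0, -5.25, 0, 0.025, 0, 0, 0, -5.25, 0, 0.025, 0, 0, 0, -6.3, 0, 0.03, 0]'
python3 -m jog '[0, 0, 0, 0, 0, 0, 0, 0, 0, 0, 0, 0]'
python3 go.py 510 -11 62 2.6 0.225
```

```text
[[507.5  56.8  22. ]] [[506.4  79.2  72. ]]
t: 16.88
ee_pos: [510.6, -11.1, 34.6]
orientation: [-2.116, -2.224, -0.102]
ft_force: [-0.4, -0.6, -0.2]
width: 22.1
grasp_force: 30.0
t: 17.3
ee_pos: [510.7, -15.1, 61.6]
orientation: [-2.046, -2.151, -0.233]
ft_force: [-0.1, -0.6, -1.4]
width: 21.5
grasp_force: 30.0
t: 17.47
ee_pos: [511.0, -15.8, 61.3]
orientation: [-2.049, -2.151, -0.231]
ft_force: [-0.7, 0.9, -1.2]
width: 21.3
grasp_force: 30.0
t 17.4667 pos [511.  -15.8  61.3] d_tool [ 4.9 -0.8  0.4] rot [-0.01   0.001  0.002] w 21.3 q [-0.19  0.54  1.95  0.33  0.73 -0.49]
```

```bash
python3 -m jog '[6, 0, 0, 0, 0, 0, 8, 0, 0, 0, 0, 0, 8, 0, 0, 0, 0, 0, 8, 0, 0, 0, 0, 0, 8, 0, 0, 0, 0, 0]'|sed -n '1,2p;4p'
python3 -m jog '[8, 0, 0, 0, 0, 0, 8, 0, 0, 0, 0, 0, 0, 0, 0, 0, 0, 0]'
python3 - <<'E'
from h import *
d=snap('scene','s2'); i=cv2.imread('pics/s2.png')
cv2.imwrite('pics/crop3.png',cv2.resize(i[150:370,180:420],None,fx=2.7,fy=2.7))
E
```

```text
t: 17.88
ee_pos: [508.8, 22.7, 69.8]
ft_force: [-0.2, 0.4, -0.7]
t: 18.13
ee_pos: [508.2, 38.4, 73.6]
orientation: [-2.046, -2.152, -0.232]
ft_force: [0.3, 0.1, -0.3]
width: 21.8
grasp_force: 30.0
```

View pics/crop3.png

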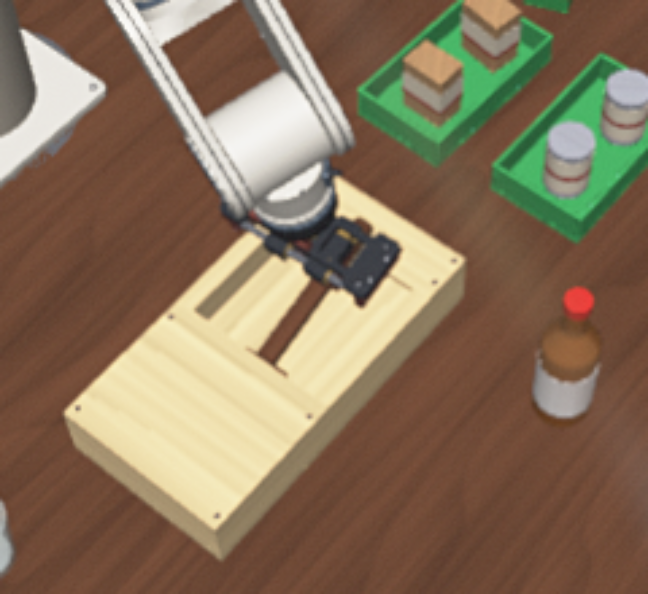

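The handle end is clear above the +y edge, with the paddle tilted through the opening (crop pixels 265,355 to 360,230). The tins and cartons stand upright. Continue drawing.

```bash
python3 -m jog '[8, 0, 0, 0, 0, 0, 10, 0, 0, 0, 0, 0, 10, 0, 0, 0, 0, 0, 10, 0, 0, 0, 0, 0, 10, 0, 0, 0, 0, 0]'|sed -n '1,2p;4p'
python3 -m jog '[10, 0, 0, 0, 0, 0, 10, 0, 0, 0, 0, 0, 10, 0, 0, 0, 0, 0, 10, 0, 0, 0, 0, 0, 10, 0, 0, 0, 0, 0]'|sed -n '1,2p;4p'
python3 -m jog '[10, 0, 0, 0, 0, 0, 0, 0, 0, 0, 0, 0, 0, 0, 0, 0, 0, 0]'
python3 -c "
from h import *
o=obs();R=Ro.from_rotvec(o['orientation'])
print('blade end',o['ee_pos']+R.apply([-210,0,-3]),'up in tool',R.inv().apply([0,0,1]))"
```

```text
t: 18.6
ee_pos: [505.9, 84.7, 84.2]
ft_force: [0.6, -0.1, -0.5]
t: 19.02
ee_pos: [503.5, 133.4, 95.4]
ft_force: [-0.9, -0.2, -0.8]
t: 19.27
ee_pos: [503.1, 142.6, 97.5]
orientation: [-2.047, -2.152, -0.232]
ft_force: [-0.6, -0.4, -1.4]
width: 21.9
grasp_force: 30.0
blade end [513.45177976 -62.47502985  53.56448907] up in tool [ 2.23024441e-01  3.84437797e-04 -9.74812777e-01]
```

```bash
python3 -m jog '[2.2, 0, -9.7, 0, 0, 0, 3.3, 0, -14.6, 0, 0, 0, 3.3, 0, -14.6, 0, 0, 0, 3.3, 0, -14.6, 0, 0, 0, 3.3, 0, -14.6, 0, 0, 0]'|sed -n '1,2p;4p'
python3 -m jog '[3.3, 0, -14.6, 0, 0, 0, 3.3, 0, -14.6, 0, 0, 0, 3.3, 0, -14.6, 0, 0, 0, 3.3, 0, -14.6, 0, 0, 0, 2.2, 0, -9.7, 0, 0, 0]'|sed -n '1,2p;4p'
python3 -m jog '[0, 0, 0, 0, 0, 0, 0, 0, 0, 0, 0, 0, 0, 0, 0, 0, 0, 0, 0, 0, 0, 0, 0, 0, 0, 0, 0, 0, 0, 0]'
python3 - <<'E'
from h import *
d=snap('scene','s3'); i=cv2.imread('pics/s3.png')
cv2.imwrite('pics/crop4.png',cv2.resize(i[100:370,150:470],None,fx=2.2,fy=2.2))
E
```

```text
t: 19.68
ee_pos: [503.1, 141.3, 168.3]
ft_force: [0.2, 0.5, -1.6]
t: 20.1
ee_pos: [503.6, 141.2, 238.9]
ft_force: [0.6, -0.5, -0.5]
t: 20.52
ee_pos: [502.6, 141.6, 236.1]
orientation: [-2.047, -2.15, -0.229]
ft_force: [1.6, 0.7, -0.0]
width: 21.8
grasp_force: 30.0
```

View pics/crop4.png

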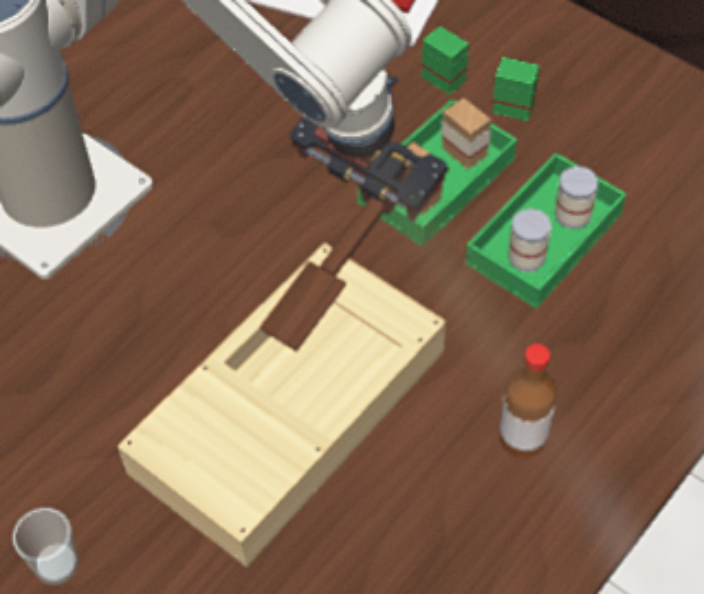

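The paddle is clear of the box and held in the air, blade at (305,305), with everything else in its place. Handing in.

```bash
python3 -c "
from h import *
d=load('s3');v=dep(d,[(150+305/2.2,100+305/2.2),(150+285/2.2,100+335/2.2)]);print('blade pts',v.round(0))
o=obs();print(o['t'],o['grasp_force'],np.abs(o['qvel']).max())
print(ticket.close_job())"
```

```text
blade pts [[519. -14. 207.]
 [522. -54. 195.]]
20.5667 29.950634837150574 0.0038275935906964082
the job is handed in; nothing more can be done
None
```

The job is handed in at about 20.6 s: the tin and carton stand released in the trays of their kind, and the paddle is held still in the gripper, touching nothing else, with its lowest (blade) end about 190 mm above the counter; no verdict was returned.

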